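# Put the kettle on: centre it on the induction hob and start the boil programme

### The job

The kettle has been left too far forward on the induction hob, off its ring and over the keys: get it standing centred on the printed ring first, without pressing a key. Then start the boil with the keys, pressing each one fully and letting it come up before the next: the big round on/off key, then the long boil key, then the square start key. Leave the small plus and minus keys alone, do not tip the kettle and do not disturb the things round the hob.

Things in the scene. Friction and masses are not known exactly. Their poses are not given: they have to be found in the camera images.
- induction_hob: Portable induction hob, fixed, aluminium with black glass top. Origin at worktop level under the cooking zone's centre; x to its back, y to its left, z up. Case x -178 to 107, y -150 to 150 mm. Glass x -118 to 105, top at z 60. In front the key panel, z 48, with five black keys in a row at x -152, 7 mm proud: from right (-y) on/off, minus, plus, boil, start.
- zone_centre (a point): Centre of the cooking zone on the glass top (60 mm above the worktop): the centre of the printed white ring of 200 mm diameter with four outward ticks. Same axes as the hob.
- kettle: Steel stove-top kettle, 0.85 kg, round body 196 mm across and 118 mm high, black arched handle over the top to 230 mm above its base, a spout with whistle on its -y side, 105 mm from the axis and 116 mm up. Origin at the level of its base, 7 mm to the -y side of the body's axis; z up, the handle runs along y.
- kettle_base (a point): Centre of the round base of the kettle, on its underside.
- key_on_top (a point): On/off key, the big round one (32 mm diameter), the last at the right end of the row (y = -116 mm in the hob). Point at the centre of its top face, which is 7 mm above the panel (55 mm above the worktop) when up. 
- key_boil_top (a point): Boil programme key, the long bar (48 mm along the row, 22 mm deep), at y = +50 mm in the hob. Point at the centre of its top face, which is 7 mm above the panel (55 mm above the worktop) when up. 
- key_start_top (a point): Start key, the square one (30 mm), the last at the left end of the row (y = +116 mm in the hob). Point at the centre of its top face, which is 7 mm above the panel (55 mm above the worktop) when up. 
- key_minus_top (a point): Minus key, small round (20 mm diameter), at y = -60 mm in the hob; not to be pressed. Point at the centre of its top face, which is 7 mm above the panel (55 mm above the worktop) when up. 
- key_plus_top (a point): Plus key, small round (20 mm diameter), at y = -10 mm in the hob; not to be pressed. Point at the centre of its top face, which is 7 mm above the panel (55 mm above the worktop) when up. 
- key_on (a joint): Travel of the on/off key in m: 0 up, 0.005 fully down; a spring (1.2 N at first, 4.2 N fully down) brings it back up. A press counts from 0.0035.
- key_minus (a joint): Travel of the minus key in m: 0 up, 0.005 fully down; a spring (1.2 N at first, 4.2 N fully down) brings it back up. A press counts from 0.0035.
- key_plus (a joint): Travel of the plus key in m: 0 up, 0.005 fully down; a spring (1.2 N at first, 4.2 N fully down) brings it back up. A press counts from 0.0035.
- key_boil (a joint): Travel of the boil key in m: 0 up, 0.005 fully down; a spring (1.2 N at first, 4.2 N fully down) brings it back up. A press counts from 0.0035.
- key_start (a joint): Travel of the start key in m: 0 up, 0.005 fully down; a spring (1.2 N at first, 4.2 N fully down) brings it back up. A press counts from 0.0035.
- salt_shaker: Glass salt shaker with a rounded grey cap, 44 mm across, 90 mm high, a bystander. Origin at the centre of its underside.
- pepper_mill: Turned wooden pepper mill, 58 mm across, 170 mm high, a bystander. Origin at the centre of its underside.
- mug: Plain white mug, 86 mm across, 101 mm high, handle out to 119 mm overall, a bystander. Origin at the centre of its underside.
- honey_jar: Honey jar with a grey lid, 71 mm across, 110 mm high, a bystander. Origin at the centre of its underside.
- garlic: Whole bulb of garlic, 60 mm across, 58 mm high, a bystander. Origin at the centre of its underside.

How it is judged:
On the way, in this order (a step that is already met when the one before it is completed fails the run):
1. the kettle stands centred on the ring (base centre within 20 mm of the ring's centre), let go (horizontal distance between kettle_base and zone_centre below 0.02 m and angle between kettle's own z axis and vertical below 0.05 rad and z of kettle_base in the frame of zone_centre below 0.004 m and linear speed of kettle below 0.02 m/s and contact force between each of the arm, the fingers and kettle below 0.2 N), for 0.2 s.
2. the round on/off key is pressed down, all others up (value of joint key_on above 0.0035 m and value of joint each of key_minus, key_plus, key_boil, key_start below 0.0015 m), for 0.05 s.
3. the long boil key is pressed down, all others up (value of joint key_boil above 0.0035 m and value of joint each of key_on, key_minus, key_plus, key_start below 0.0015 m), for 0.05 s.
4. the square start key is pressed down, all others up (value of joint key_start above 0.0035 m and value of joint each of key_on, key_minus, key_plus, key_boil below 0.0015 m), for 0.05 s.
At the end, for the whole second after the job is handed in: The kettle stands upright and at rest on the glass, its base centre within 20 mm of the ring's centre, and all five keys are up again, after on/off, boil and start were pressed in that order (horizontal distance between kettle_base and zone_centre below 0.02 m and angle between kettle's own z axis and vertical below 0.05 rad and z of kettle_base in the frame of zone_centre below 0.004 m and linear speed of kettle below 0.02 m/s and value of joint each of key_on, key_minus, key_plus, key_boil, key_start below 0.0012 m); the robot touches nothing.
It fails at once if a key is pressed while the kettle is off the ring (more than 30 mm from its centre) (horizontal distance between kettle_base and zone_centre above 0.03 m and value of joint any of key_on, key_minus, key_plus, key_boil, key_start above 0.0025 m).
It fails at once if the plus or minus key is pressed (value of joint any of key_minus, key_plus above 0.0025 m).
It fails at once if two keys are down at once (value of joint each of key_on, key_boil above 0.0025 m or value of joint each of key_boil, key_start above 0.0025 m or value of joint each of key_on, key_start above 0.0025 m).
It fails at once if the kettle is tipped (more than 0.3 rad) (angle between kettle's own z axis and vertical above 0.3 rad).
It fails at once if a thing round the hob is disturbed (moved more than 30 mm) (distance of any of salt_shaker, pepper_mill, mug, honey_jar, garlic from where it was at the start of the episode above 0.03 m).
It also fails if it takes over 61 s, if anything falls off the work surface, if the arm or the gripper's body presses on something with over 40 N, if the wrist force passes 120 N, or if a joint passes its speed limit or range.

### The arm

A 7-joint arm with a two-finger parallel gripper is mounted at the origin on a cart in front of the work surface, level with it; the furniture and walls round the work are solid. World frame = base frame: x ahead of the robot, y to its left, z up, the work surface at z = 0. Lengths are in m, angles in rad, forces in N, time in s.
With the tool pointing down it reaches from about 0.4 to 0.85 m from the base axis. Payload 10.4 kg.
Tool frame: the origin (TCP) lies at the very end of the fingers, on their centre line; the grasp point (between the pads) lies 19 mm behind it (manip.grip_point_offset is the distance from the TCP to the grasp point, in m); z points along the fingers, y is the line along which they close (so a half turn about z gives the same grasp; the last joint's range is limited). The gripper opens to 85 mm and grips with 20 to 120 N. Pads are 22 mm wide; open, the fingers measure 114 mm over their backs; the gripper's body (76 mm by 85 mm) begins 54 mm behind the grasp point. The pads swing forward as they close: fully open they stand 13 mm farther back than shut.
Start: joints at [1.113, 0.332, -0.065, 1.46, 0.022, 1.35, -0.088], TCP at [0.263, -0.567, 0.231] pointing down, gripper open.
Joint ranges: [-2.6, 2.6], [-0.5, 2.12], [-1.47, 1.34], [0.16, 2.42], [-1.27, 4.41], [0.06, 2.06], [-2.6, 2.6]. Speed limits (rad/s): [2.22, 2.22, 2.79, 2.79, 3.14, 3.14, 3.14].

### API

Orientations are given as a unit quaternion [x, y, z, w].
In Python, from workcell import manip gives the robot as it stands. The module is installed in compiled form; this text tells all that it offers.
- The arm moves only by the tool step_arm, never from a script. Its argument "moves" is a list of rows, each a list of 7 numbers: the closure, from 0 (fully open) to 1 (shut), then the shift along the world's x, y, z in mm, then the turn, a rotation vector about the world's x, y, z in rad. In form: [[grip, tx, ty, tz, ax, ay, az], ...]. A call has 1 to 10 rows; each row is the pose to reach, as a shift and turn from the pose commanded when the call began; what a row does not reach only later rows make up. A row lasts 1/10 s, in which the tool goes at most 50 mm and 8.59 degrees, less where a joint would pass 70% of its speed; a pose out of reach is approached as far as the arm can. A call with a gripper value outside its range is refused whole. The fingers move at their own pace and stop on an object; "grip_force" is the grip in N (left out, the last holds). Time passes only in rows, so rows that repeat a pose let the fingers close. It gives the time, the measured TCP pose, the force, the opening and the grip force at its end, in the units of the state.
- manip.get_obs(): the state, without advancing time (a new reading comes with each control period).
- manip.camera(name): name is "scene" or "top" or "wrist"; returns a dict with "image" (480x640x3 uint8, blue, green, red), "K" (3x3 intrinsics, pixels), "rvec" (rotation vector, rad) and "tvec" (3), from world to camera coordinates, as OpenCV has them; the wrist camera has in their place "mount" (4x4, takes a point from camera to tool coordinates, whose origin is the TCP and whose axes are the flange's). Camera axes: x right, y down, z forward; pixel columns grow to the right and rows downward; lengths in m; the calibration is good to about 2 mm. A picture is of the moment at which its call begins: read the wrist's pose just before it. There is no depth.
- manip.hand_in(): hands the job in; it is judged then, once.
The state is a dict: "clock": time; "joint_pos": joint angles; "joint_velocities": joint speeds; "tau": joint torques, N m; "position": TCP position; "ee_rot": TCP orientation; "ft_force": force on the tool from outside, world axes, zero at the start; "torque": the same for the moment, N m; "grip_width": opening from 0.0 (shut) to 1.0 (fully open); "grasp_force": force on a finger pad.
Only numpy, scipy, OpenCV 4.12 (cv2) and the standard library are available. Lean on these libraries where they do the work, as an engineer would, in place of code of your own. Each camera call takes 0.05 s, during which the arm holds its last target. There are 200 camera calls.

## Working session

There is one attempt and no reset: what is moved stays moved. The work goes in short steps, Python scripts to look and compute and a tool call to move; the robot and the scene stay as the last step left them, time stands still between calls to the robot, and variables do not carry over. Pictures are saved under pics/ and viewed, at most 10 in all, crops included, and the job is handed in when it is done.

Besides the shell and the picture viewer there is one more tool, called by a JSON object that holds its "api" and its "payload". step_arm: Moves the arm, as the interface text tells. Its arguments: {"type":"object","properties":{"moves":{"type":"array","items":{"type":"array","items":{"type":"number"}}},"grip_force":{"type":"number"}},"required":["moves"]}

```bash
mkdir -p pics
python3 - <<'E'
from workcell import manip
import cv2,numpy as np,pickle
o=manip.get_obs();print(o)
d={}
for n in("scene","top"):
    c=manip.camera(n);d[n]=c;cv2.imwrite(f"pics/{n}1.png",c["image"]);print(n,c["K"].tolist(),np.ravel(c["rvec"]),np.ravel(c["tvec"]))
pickle.dump(d,open("cam.pkl","wb"))
print(manip.grip_point_offset)
E
```

```text
{'clock': 0.0, 'joint_pos': array([ 1.11339487,  0.33286247, -0.06466158,  1.46096027,  0.02160284,
        1.34988777, -0.08852922]), 'joint_velocities': array([ 7.02316120e-04, -5.36794187e-04, -7.07089144e-04, -2.03340821e-03,
       -1.44601540e-03,  8.70050418e-05, -6.60659325e-04]), 'tau': array([ 1.44523383e-03, -6.25449300e+01,  5.00456442e-02, -3.91603661e+01,
        1.62045535e-02,  1.01321738e-02,  2.94094639e-05]), 'position': array([ 0.26308239, -0.56651461,  0.23051266]), 'ee_rot': array([ 9.76465837e-01,  2.15670962e-01, -1.93148713e-04, -6.84578115e-04]), 'ft_force': array([ 0.77124213,  0.59142194, -0.73645275]), 'torque': array([ 0.05850177,  0.02181057, -0.05051171]), 'grasp_force': 0.0, 'grip_width': 1.0016123612551349}
scene [[607.1313502177542, 0.0, 318.7059988343137], [0.0, 607.1313502177542, 238.3546343363697], [0.0, 0.0, 1.0]] [ 2.60310073 -0.140199    0.05657256] [-0.54476418  0.16390712  1.23938586]
top [[446.3291841584805, 0.0, 322.1890337496825], [0.0, 446.3291841584805, 246.03028838144476], [0.0, 0.0, 1.0]] [ 2.18221706 -2.11883646  0.16459535] [0.0569234  0.56822466 0.82622596]
0.0187
```

View pics/scene1.png

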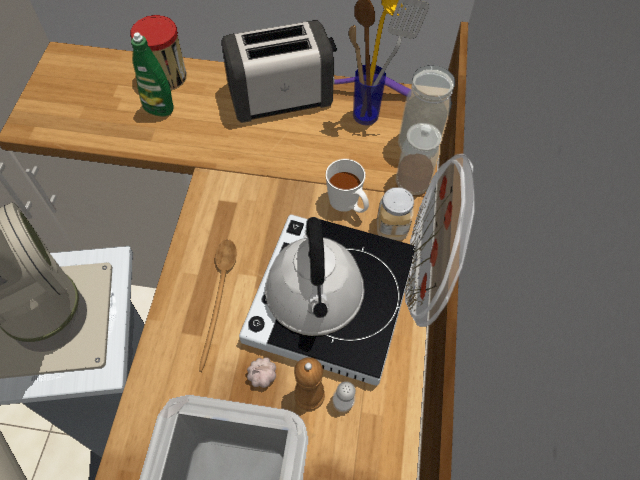

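View pics/top1.png

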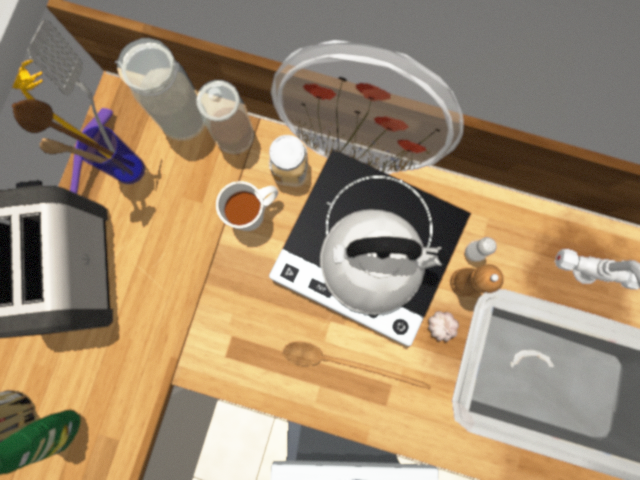

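The kettle hides the plus/minus area. The hob is yawed, with the on/off key at about (400,327) and start at (289,271) in the top view. I'll zoom in for accurate points.

Run:
```python
import cv2
a=cv2.imread("pics/top1.png")[140:350,262:482]
b=cv2.imread("pics/scene1.png")[205:390,232:422]
cv2.imwrite("pics/topc.png",cv2.resize(a,(628,600),interpolation=cv2.INTER_CUBIC)) 
cv2.imwrite("pics/scc.png",cv2.resize(b,(616,600),interpolation=cv2.INTER_CUBIC))
```

```text
(no output)
```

View pics/topc.png

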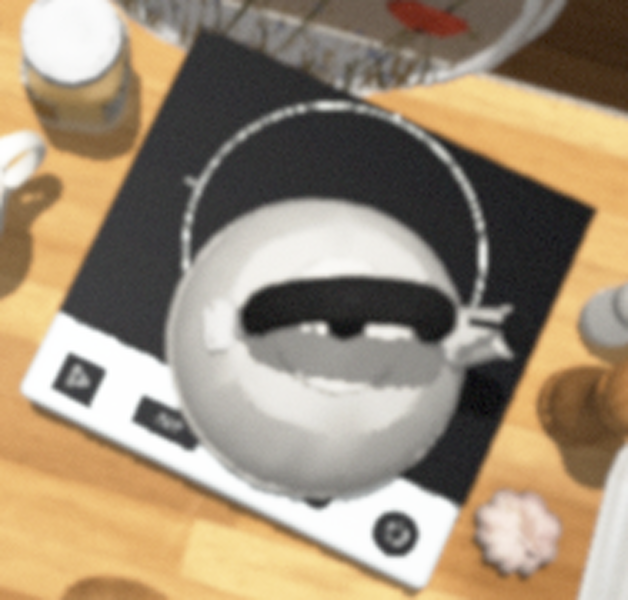

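View pics/scc.png

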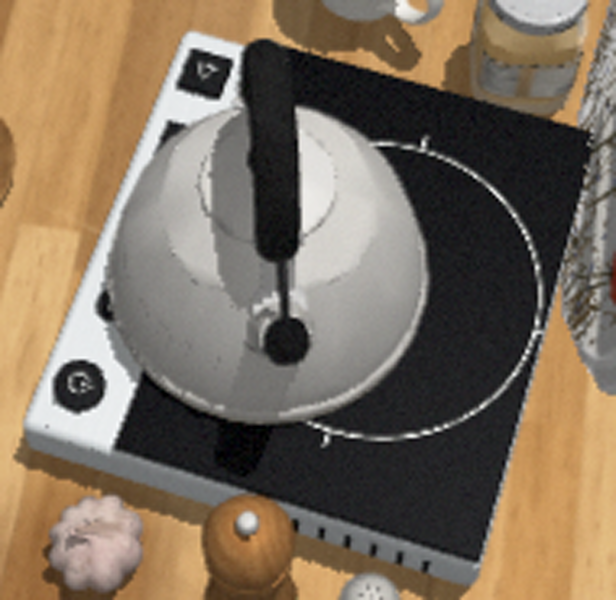

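```bash
cat > h.py <<'E'
import cv2,numpy as np,pickle
from scipy.optimize import least_squares
D=pickle.load(open("cam.pkl","rb"))
def proj(n,P):
    c=D[n];return cv2.projectPoints(np.atleast_2d(np.array(P,float)),np.array(c["rvec"],float),np.array(c["tvec"],float),c["K"],None)[0][:,0]
def ray(n,uv,z):
    c=D[n];R=cv2.Rodrigues(np.array(c["rvec"],float))[0];o=-R.T@np.ravel(c["tvec"])
    d=R.T@np.linalg.inv(c["K"])@np.array([*uv,1]);return o+d*(z-o[2])/d[2]
T=lambda u,v:(262+u/2.8555,140+v/2.857)
S=lambda u,v:(232+u/3.242,205+v/3.243)
def w(p,P):
    c,s=np.cos(p[2]),np.sin(p[2]);P=np.atleast_2d(P)
    return np.c_[p[0]+c*P[:,0]-s*P[:,1],p[1]+s*P[:,0]+c*P[:,1],P[:,2]]
E
python3 - <<'E'
from h import *
for n in D: 
    R=cv2.Rodrigues(np.array(D[n]["rvec"],float))[0];print(n,-R.T@np.ravel(D[n]["tvec"]))
L=[("top",T(395,534),(-.152,-.116,.055)),("top",T(78,378),(-.152,.116,.055)),("top",T(168,425),(-.152,.05,.055)),
("scene",S(78,385),(-.152,-.116,.055)),("scene",S(206,75),(-.152,.116,.055)),
("scene",S(423,148),(0,.1,.06)),("scene",S(537,331),(.1,0,.06)),("scene",S(328,434),(0,-.1,.06)),("top",T(194,185),(0,.1,.06))]
ring=[("top",T(335,103)),("top",T(487,250)),("top",T(184,250)),("top",T(240,132)),("top",T(445,150)),("scene",S(545,290)),("scene",S(480,180)),("scene",S(490,400)),("scene",S(385,438)),("scene",S(380,142))]
def f(p):
    r=[]
    for n,uv,P in L: r+=list(proj(n,w(p,P))[0]-uv)
    for n,uv in ring: r.append((np.hypot(*(ray(n,uv,.06)[:2]-p[:2]))-.1)*500)
    return np.array(r)
a=ray("top",T(395,534),.055);b=ray("top",T(78,378),.055);print(a,b,np.linalg.norm(a-b))
yaw=np.arctan2(*(b-a)[1::-1])-np.pi/2
s=least_squares(f,[*((a+b)/2)[:2],yaw],loss="soft_l1");p=s.x;print("hob",p);print(f(p).round(1))
np.save("hob.npy",p)
for q in [(-.152,-.116,.055),(-.152,.05,.055),(-.152,.116,.055)]:print(w(p,q))
# handle triangulation: ends of black handle
def tri(a,b):
    g=lambda X:np.r_[proj("top",X)[0]-a,proj("scene",X)[0]-b]
    s=least_squares(g,[p[0],p[1],.25]);return s.x,s.fun.round(1)
print("endL",tri(T(243,315),S(265,52)));print("endR",tri(T(455,315),S(278,250)))
print("mid",tri(T(348,305),S(268,150)))
bt=[(168,330),(180,400),(215,455),(265,487),(330,498),(400,478),(450,420)]
bs=[(105,290),(120,335),(150,380),(215,415),(270,422),(330,410),(400,350),(425,290)]
for h in(.065,.08,.1,.12):
    for n,pts,M in(("top",bt,T),("scene",bs,S)):
        Q=np.array([ray(n,M(*x),h)[:2] for x in pts])
        s=least_squares(lambda c:np.hypot(*(Q-c[:2]).T)-c[2],[*Q.mean(0),.098]);print(h,n,s.x.round(4))
E
```

```text
scene [ 0.47204238 -0.54741421  1.15638425]
top [0.44183991 0.07943534 0.89846336]
[ 0.41633091 -0.07624858  0.055     ] [0.5121209  0.13446797 0.055     ] 0.23146746367585466
hob [ 0.60361338 -0.03376308 -0.42042001]
[ 0.7 -0.6  0.2 -0.   0.1 -1.3  0.7 -0.5 -0.3 -1.2 -0.4  0.6 -0.4 -0.1
  0.8 -1.1  1.9 -0.1  0.4  1.4  0.3  0.8  1.2  1.4 -0.3 -0.2 -0.1  0.5]
[[ 0.41750521 -0.07762365  0.055     ]]
[[0.48525711 0.07392067 0.055     ]]
[[0.51219461 0.13417323 0.055     ]]
endL (array([0.53674428, 0.03703258, 0.22543075]), array([-0.1, -1.7, -2. ,  0.5]))
endR (array([ 0.53729421, -0.07941327,  0.21331692]), array([ 0.1,  1.3,  1.4, -0.3]))
mid (array([ 0.53945797, -0.02046282,  0.21840105]), array([ 0.1,  1.8,  2. , -0.5]))
0.065 top [ 0.537  -0.0236  0.0989]
0.065 scene [ 0.5349 -0.0202  0.098 ]
0.08 top [ 0.5353 -0.0218  0.0971]
0.08 scene [ 0.534  -0.0275  0.0967]
0.1 top [ 0.533  -0.0193  0.0948]
0.1 scene [ 0.5329 -0.0371  0.0949]
0.12 top [ 0.5307 -0.0168  0.0924]
0.12 scene [ 0.5317 -0.0468  0.0931]
```

Run:
```python
from h import *
from scipy.spatial.transform import Rotation as R
for z in(.25,.27,.28,.29):
    print(z,*[ray("top",T(*u),z)[:2].round(4) for u in((348,278),(348,305),(348,325))],*[ray("scene",S(*u),z)[:2].round(4) for u in((243,75),(292,75),(252,170),(298,170))])
for z in (.24,):print(ray("top",T(243,315),z),ray("top",T(455,315),z))
print(R.from_quat([0.976466,0.21567,-0.00019,-0.00068]).as_matrix().round(3))
# candidate centreline
for dz in(.2,.25,.29):print(proj("top",[.536,-.022,dz]),proj("scene",[.536,-.022,dz]))
print((proj("top",[.536,-.022,.28])-[262,140])*2.856,(proj("scene",[.536,-.022,.28])-[232,205])*3.243)
```

```text
0.25 [ 0.5517 -0.0155] [ 0.5376 -0.0156] [ 0.5272 -0.0157] [0.5252 0.0089] [0.5516 0.0061] [ 0.524 -0.05 ] [ 0.548  -0.0525]
0.27 [ 0.5483 -0.0126] [ 0.5346 -0.0127] [ 0.5246 -0.0128] [ 0.524  -0.0034] [ 0.5498 -0.0061] [ 0.5228 -0.0609] [ 0.5463 -0.0634]
0.28 [ 0.5466 -0.0111] [ 0.5332 -0.0112] [ 0.5233 -0.0113] [ 0.5234 -0.0095] [ 0.5489 -0.0122] [ 0.5223 -0.0664] [ 0.5455 -0.0688]
0.29 [ 0.5449 -0.0096] [ 0.5317 -0.0097] [ 0.5219 -0.0098] [ 0.5229 -0.0157] [ 0.548  -0.0183] [ 0.5217 -0.0719] [ 0.5447 -0.0743]
[0.53213918 0.03771392 0.24      ] [ 0.53548247 -0.07310848  0.24      ]
[[ 0.907  0.421 -0.001]
 [ 0.421 -0.907  0.001]
 [-0.    -0.001 -1.   ]]
[[383.2260124  252.35494213]] [[314.76585965 256.71078727]]
[[388.20165375 247.95591924]] [[314.97846827 242.70080455]]
[[392.75737656 243.92815126]] [[315.16152087 230.63843434]]
[[370.03607452 299.83096241]] [[269.54066286  93.17142068]]
```

{"api": "step_arm", "payload": {"moves": [[0,0,0,50,0,0,0],[0,0,0,100,0,0,0],[0,0,0,150,0,0,0],[0,20,45,170,0,0,0.12],[0,40,90,170,0,0,0.24],[0,65,135,170,0,0,0.36],[0,90,180,170,0,0,0.48],[0,110,225,170,0,0,0.6],[0,132,270,170,0,0,0.72],[0,132,270,170,0,0,0.72]]}}

```text
clock: 1.1
position: [0.3984, -0.2905, 0.4019]
ee_rot: [0.834, 0.551, 0.001, 0.0]
ft_force: [0.1, -0.8, 1.6]
grip_width: 0.999
grasp_force: 0.0
```

{"api": "step_arm", "payload": {"moves": [[0,20,45,0,0,0,0.1],[0,45,90,0,0,0,0.2],[0,65,135,0,0,0,0.3],[0,90,180,0,0,0,0.415],[0,110,225,0,0,0,0.415],[0,130,265,-10,0,0,0.415],[0,140,278,-40,0,0,0.415],[0,140,278,-40,0,0,0.415],[0,140,278,-40,0,0,0.415]]}}

```text
clock: 2.0
position: [0.535, -0.0198, 0.361]
ee_rot: [0.708, 0.706, -0.001, -0.001]
ft_force: [-0.1, -0.6, -0.4]
grip_width: 1.001
grasp_force: 0.0
```

Run:
```python
from workcell import manip
import cv2,numpy as np
from scipy.spatial.transform import Rotation as R
o=manip.get_obs();c=manip.camera("wrist")
M=R.from_quat(o["ee_rot"]).as_matrix();print(o["clock"],o["position"],M.round(3),o["joint_pos"].round(2));print(np.array(c["mount"]).round(3),c["K"][0])
im=c["image"];cm=np.array(c["mount"])
for P in([.535,-.02,.29],[.535,.02,.28],[.535,-.06,.28],[.6036,-.0338,.06]):
    X=M.T@(np.array(P)-o["position"]);X=cm[:3,:3].T@(X-cm[:3,3]);u=c["K"]@X;u=u[:2]/u[2];print(P,u);
    if abs(u).max()<2000: cv2.circle(im,tuple(int(v) for v in u),4,(0,0,255),1)
cv2.imwrite("pics/w1.png",im)
```

```text
2.0 [ 0.53496352 -0.01984917  0.36103663] [[ 0.002  1.    -0.002]
 [ 1.    -0.002 -0.   ]
 [-0.    -0.002 -1.   ]] [ 0.51  0.14 -0.62  1.45  0.08  1.58 -0.11]
[[-0.001 -0.952 -0.306  0.079]
 [ 1.    -0.001  0.     0.   ]
 [-0.001 -0.306  0.952 -0.144]
 [ 0.     0.     0.     1.   ]] [330.6163415    0.         324.74470479]
[0.535, -0.02, 0.29] [324.36457591 251.7194962 ]
[0.535, 0.02, 0.28] [324.20764401 191.71204764]
[0.535, -0.06, 0.28] [324.56080401 296.77540395]
[0.6036, -0.0338, 0.06] [374.9392895  203.15229024]
```

View pics/w1.png

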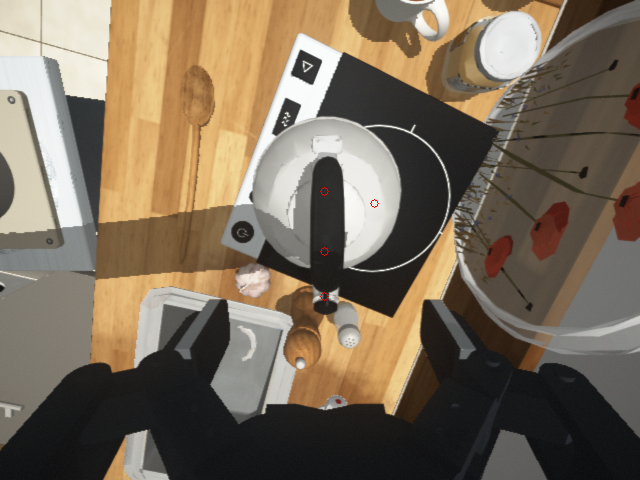

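The handle centreline is at u≈327 (mine was 324), so the grasp needs about +2 mm in x. Its direction matches the tool.

{"api": "step_arm", "payload": {"moves": [[0,2,0,-30,0,0,0],[0,2,0,-60,0,0,0],[0,2,0,-80,0,0,0],[0,2,0,-90,0,0,0],[0,2,0,-100,0,0,0],[0,2,0,-100,0,0,0]]}}

```text
clock: 2.65
position: [0.5372, -0.0196, 0.2613]
ee_rot: [0.708, 0.706, -0.0, 0.0]
ft_force: [0.0, 0.0, -0.7]
grip_width: 0.997
grasp_force: 0.0
```

{"api": "step_arm", "payload": {"moves": [[0.3,0,0,0,0,0,0],[0.5,0,0,0,0,0,0],[0.6,0,0,0,0,0,0],[0.7,0,0,0,0,0,0],[0.8,0,0,0,0,0,0],[0.9,0,0,0,0,0,0],[1,0,0,0,0,0,0],[1,0,0,0,0,0,0],[1,0,0,0,0,0,0],[1,0,0,0,0,0,0]], "grip_force": 60}}

```text
clock: 3.65
position: [0.5372, -0.0189, 0.2616]
ee_rot: [0.707, 0.707, -0.0, 0.0]
ft_force: [-4.5, 0.0, 5.2]
grip_width: 0.27
grasp_force: 60.9
```

{"api": "step_arm", "payload": {"moves": [[1,0,0,4,0,0,0],[1,0,0,8,0,0,0],[1,0,0,12,0,0,0],[1,0,0,12,0,0,0]]}}

```text
clock: 4.05
position: [0.5375, -0.0188, 0.2736]
ee_rot: [0.707, 0.707, 0.0, 0.0]
ft_force: [-0.1, 1.0, -6.8]
grip_width: 0.275
grasp_force: 59.5
```

Run:
```python
from h import *
print(ray("top",(494,277),.165),ray("scene",(308,366),.165),ray("top",(487,245),.08),ray("scene",(345,390),.085))
p=np.load("hob.npy");print(w(p,[0,-.15,0]),w(p,[.1,-.15,0]),w(p,[-.1,-.15,0]))
```

```text
[ 0.50519602 -0.21054422  0.165     ] [ 0.50429752 -0.21110214  0.165     ] [ 0.57180645 -0.23266213  0.08      ] [ 0.56815696 -0.23515516  0.085     ]
[[ 0.54239179 -0.17070072  0.        ]] [[ 0.63368355 -0.21151512  0.        ]] [[ 0.45110004 -0.12988633  0.        ]]
```

{"api": "step_arm", "payload": {"moves": [[1,10,-2,0,0,0,0],[1,22,-4,0,0,0,0],[1,34,-6,0,0,0,0],[1,46,-8,0,0,0,0],[1,57,-10,0,0,0,0],[1,64,-11,0,0,0,0],[1,67,-12,0,0,0,0],[1,67,-12,0,0,0,0],[1,67,-12,0,0,0,0]]}}

```text
clock: 4.95
position: [0.6041, -0.0307, 0.2734]
ee_rot: [0.707, 0.707, -0.0, -0.0]
ft_force: [0.6, -0.2, -7.3]
grip_width: 0.273
grasp_force: 59.6
```

Run:
```python
from workcell import manip
import cv2
print(manip.get_obs()["ft_force"],manip.get_obs()["position"])
a=manip.camera("scene")["image"][205:390,232:422]
cv2.imwrite("pics/s2.png",cv2.resize(a,(616,600),interpolation=cv2.INTER_CUBIC))
```

```text
[ 0.62955538 -0.19120903 -7.27936023] [ 0.6040677  -0.03071014  0.27338457]
```

View pics/s2.png

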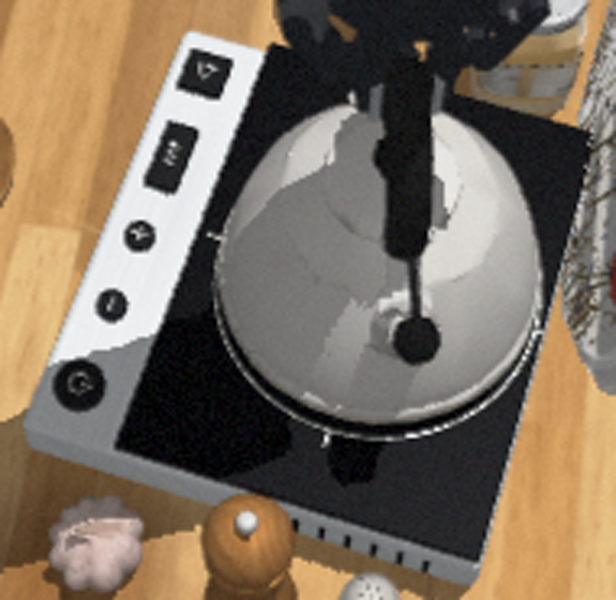

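The kettle hangs level and concentric with the ring to within a few millimetres: ring edge at u≈215 on the left and 541 on the right, hugging the body. I'll lower it.

{"api": "step_arm", "payload": {"moves": [[1,0,0,-3,0,0,0],[1,0,0,-6,0,0,0],[1,0,0,-9,0,0,0],[1,0,0,-11,0,0,0],[1,0,0,-12,0,0,0],[1,0,0,-12,0,0,0]]}}

```text
clock: 5.6
position: [0.6043, -0.0307, 0.2618]
ee_rot: [0.707, 0.707, 0.0, 0.0]
ft_force: [-2.6, 0.5, -1.7]
grip_width: 0.27
grasp_force: 60.3
```

{"api": "step_arm", "payload": {"moves": [[0.7,0,0,0,0,0,0],[0.5,0,0,0,0,0,0],[0.3,0,0,0,0,0,0],[0,0,0,0,0,0,0],[0,0,0,0,0,0,0],[0,0,0,0,0,0,0],[0,0,0,0,0,0,0]]}}

```text
clock: 6.3
position: [0.6043, -0.0309, 0.2614]
ee_rot: [0.707, 0.707, 0.0, 0.0]
ft_force: [-0.6, 0.2, 0.3]
grip_width: 0.999
grasp_force: 0.0
```

{"api": "step_arm", "payload": {"moves": [[0,0,0,20,0,0,0],[0,0,0,50,0,0,0],[0,0,0,90,0,0,0],[0,0,0,130,0,0,0],[0,0,0,130,0,0,0]]}}

```text
clock: 6.8
position: [0.6055, -0.0303, 0.3972]
ee_rot: [0.707, 0.707, 0.003, 0.003]
ft_force: [0.5, 1.2, 0.1]
grip_width: 0.999
grasp_force: 0.0
```

Run:
```python
from workcell import manip
import cv2,numpy as np
from h import *
p=np.load("hob.npy")
o=manip.get_obs();print(o["position"],o["ee_rot"])
D["scene"]=manip.camera("scene")
a=D["scene"]["image"].copy()[205:390,232:422]
a=cv2.resize(a,(616,600),interpolation=cv2.INTER_CUBIC)
t=np.linspace(0,6.3,90)
for r,z,col in((.1,.06,(0,255,0)),(.098,.065,(0,0,255))):
  for u in proj("scene",w(p,np.c_[r*np.cos(t),r*np.sin(t),0*t+z])):cv2.circle(a,(int((u[0]-232)*3.242),int((u[1]-205)*3.243)),1,col,-1)
cv2.imwrite("pics/s3.png",a)
```

```text
[ 0.60549619 -0.03031902  0.39723814] [0.70744028 0.7067608  0.00296128 0.00294003]
```

View pics/s3.png

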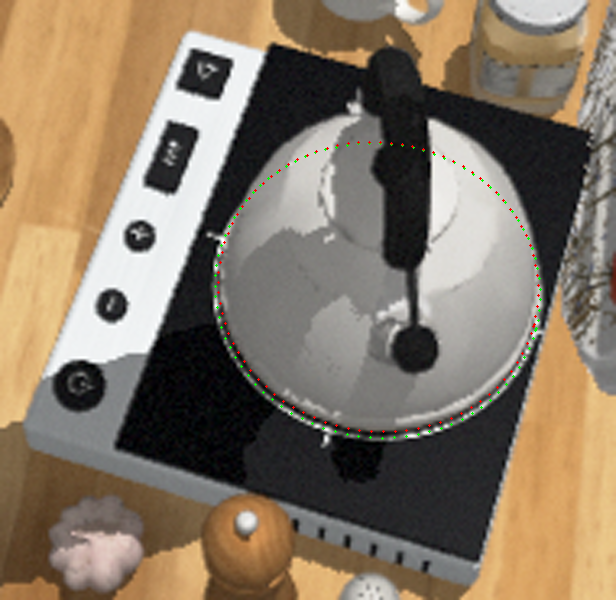

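The kettle outline coincides with the drawn ring, off by about 3 mm at most, and all keys are visible. Next: shut the gripper and go above the on/off key, with the tool turned so the camera faces away from the kettle.

{"api": "step_arm", "payload": {"moves": [[0.3,-30,-8,0,0,0,0.14],[0.6,-65,-16,0,0,0,0.28],[1,-100,-25,0,0,0,0.42],[1,-135,-34,0,0,0,0.56],[1,-165,-41,0,0,0,0.7],[1,-187,-47,0,0,0,0.84],[1,-187,-47,0,0,0,0.98],[1,-187,-47,0,0,0,1.15],[1,-187,-47,0,0,0,1.15],[1,-187,-47,0,0,0,1.15]], "grip_force": 30}}

```text
clock: 7.85
position: [0.4171, -0.0778, 0.3908]
ee_rot: [0.211, 0.978, 0.0, -0.0]
ft_force: [0.5, -1.3, 0.3]
grip_width: -0.002
grasp_force: 0.0
```

{"api": "step_arm", "payload": {"moves": [[1,0,0,-50,0,0,0],[1,0,0,-100,0,0,0],[1,0,0,-150,0,0,0],[1,0,0,-200,0,0,0],[1,0,0,-250,0,0,0],[1,0,0,-280,0,0,0],[1,0,0,-300,0,0,0],[1,0,0,-300,0,0,0],[1,0,0,-300,0,0,0]]}}

```text
clock: 8.75
position: [0.4175, -0.0777, 0.0917]
ee_rot: [0.21, 0.978, 0.0, -0.0]
ft_force: [-0.0, 1.0, 0.0]
grip_width: 0.001
grasp_force: 0.0
```

Run:
```python
from workcell import manip
import cv2
o=manip.get_obs();print(o["position"],o["ee_rot"],o["ft_force"],o["grip_width"],o["joint_pos"])
a=manip.camera("scene")["image"][185:385,222:422]
cv2.imwrite("pics/s4.png",cv2.resize(a,(600,600),interpolation=cv2.INTER_CUBIC))
```

```text
[ 0.41745942 -0.07767817  0.09171856] [ 2.10203645e-01  9.77657559e-01  2.91215006e-04 -1.99079182e-04] [-0.02646564  1.04527028  0.04013231] 0.0005695315532602732 [ 0.6693821   0.06880276 -0.60102066  2.0980523   0.04583412  0.9875609
  1.19142909]
```

View pics/s4.png

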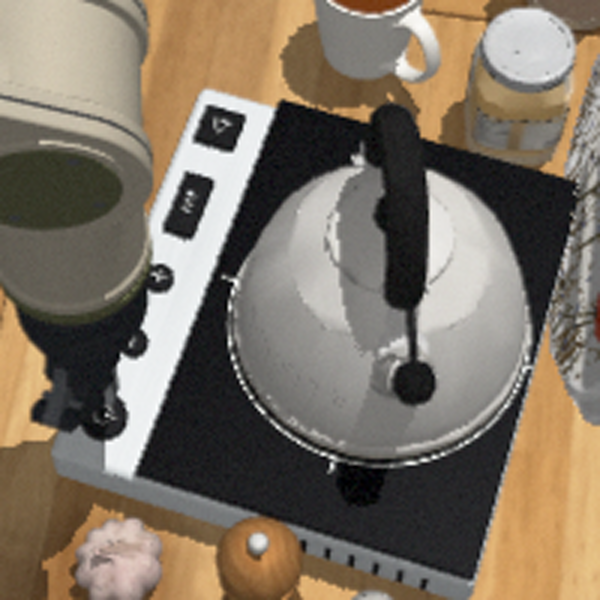

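The closed fingers are over the on/off key (105,418), well clear of the kettle. Pressing in small steps.

{"api": "step_arm", "payload": {"moves": [[1,0,0,-20,0,0,0],[1,0,0,-33,0,0,0],[1,0,0,-36,0,0,0],[1,0,0,-38,0,0,0],[1,0,0,-40,0,0,0],[1,0,0,-41,0,0,0],[1,0,0,-41,0,0,0],[1,0,0,-41,0,0,0]]}}

```text
clock: 9.6
position: [0.4176, -0.0779, 0.0507]
ee_rot: [0.209, 0.978, -0.0, 0.0]
ft_force: [-0.8, 0.2, 3.3]
grip_width: 0.003
grasp_force: 1.9
```

{"api": "step_arm", "payload": {"moves": [[1,0,0,-1,0,0,0],[1,0,0,-1,0,0,0],[1,0,0,-1,0,0,0]]}}

```text
clock: 9.9
position: [0.4176, -0.0779, 0.0499]
ee_rot: [0.209, 0.978, -0.0, 0.0]
ft_force: [-3.0, 0.3, 10.5]
grip_width: -0.0
grasp_force: 5.8
```

Bottomed out at 10.5 N. Up, then over to the boil key.

{"api": "step_arm", "payload": {"moves": [[1,0,0,10,0,0,0],[1,0,0,40,0,0,0],[1,14,30,40,0,0,0],[1,31,70,40,0,0,0],[1,49,110,40,0,0,0],[1,62,139,40,0,0,0],[1,68,152,40,0,0,0],[1,68,152,40,0,0,0],[1,68,152,20,0,0,0],[1,68,152,10,0,0,0]]}}

```text
clock: 10.9
position: [0.4845, 0.0728, 0.0583]
ee_rot: [0.21, 0.978, -0.0, -0.001]
ft_force: [-0.6, -0.5, -0.4]
grip_width: -0.001
grasp_force: 0.0
```

{"api": "step_arm", "payload": {"moves": [[1,0,0,-3,0,0,0],[1,0,0,-5,0,0,0],[1,0,0,-7,0,0,0],[1,0,0,-9,0,0,0],[1,0,0,-10,0,0,0],[1,0,0,-10,0,0,0],[1,0,0,-10,0,0,0]]}}

```text
clock: 11.6
position: [0.4856, 0.0738, 0.05]
ee_rot: [0.209, 0.978, -0.0, 0.0]
ft_force: [-3.8, -1.6, 9.5]
grip_width: 0.001
grasp_force: 4.7
```

Bottomed again (9.5 N). Now the start key (+27, +60).

{"api": "step_arm", "payload": {"moves": [[1,0,0,10,0,0,0],[1,0,0,40,0,0,0],[1,9,20,40,0,0,0],[1,20,45,40,0,0,0],[1,27,60,40,0,0,0],[1,27,60,40,0,0,0],[1,27,60,20,0,0,0],[1,27,60,10,0,0,0],[1,27,60,10,0,0,0]]}}

```text
clock: 12.5
position: [0.5111, 0.1331, 0.0581]
ee_rot: [0.21, 0.978, -0.001, -0.001]
ft_force: [-0.2, -0.3, -0.5]
grip_width: 0.005
grasp_force: 0.0
```

{"api": "step_arm", "payload": {"moves": [[1,0,0,-3,0,0,0],[1,0,0,-5,0,0,0],[1,0,0,-7,0,0,0],[1,0,0,-9,0,0,0],[1,0,0,-10,0,0,0],[1,0,0,-10,0,0,0],[1,0,0,-10,0,0,0]]}}

```text
clock: 13.2
position: [0.5126, 0.134, 0.0501]
ee_rot: [0.209, 0.978, -0.0, 0.0]
ft_force: [-1.9, -2.6, 9.6]
grip_width: 0.008
grasp_force: 4.7
```

{"api": "step_arm", "payload": {"moves": [[1,0,0,10,0,0,0],[1,0,0,40,0,0,0],[1,0,0,80,0,0,0],[1,-20,0,120,0,0,0],[1,-20,0,150,0,0,0],[1,-20,0,150,0,0,0],[1,-20,0,150,0,0,0],[1,-20,0,150,0,0,0]]}}

```text
clock: 14.0
position: [0.4918, 0.134, 0.1984]
ee_rot: [0.209, 0.978, -0.0, -0.001]
ft_force: [-0.9, -0.0, 0.1]
grip_width: -0.001
grasp_force: 0.0
```

Run:
```python
from workcell import manip
import cv2
a=manip.camera("top")["image"][140:350,262:482]
cv2.imwrite("pics/t5.png",cv2.resize(a,(628,600)))
```

```text
(no output)
```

View pics/t5.png

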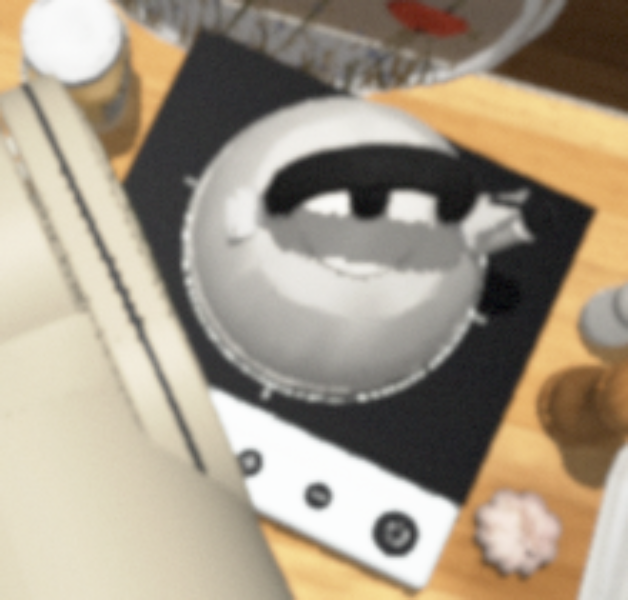

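The kettle covers the ring concentrically (centre about (337,250)), the visible keys are up, and the garlic, mill, shaker and jar haven't moved. Handing in.

```bash
python3 -c "
from workcell import manip
print(manip.hand_in())"
```

```text
the job is handed in; nothing more can be done
None
```

I set the kettle on the ring, centred to within about 3 mm by camera, pressed on/off, boil and start fully in that order, and handed the job in at about 14 s; the hand-in returned no verdict.

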